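Hold the build plate in the scraping stop

TASK

The aluminium build plate has just come off the resin printer with two soft, freshly printed dental arches on it: slide it flat across the counter, without lifting or tipping it (it is wet and would drip), into the corner of the scraping stop, with its tongue pointing out of the open end towards you. Press it firmly home so that its far edge and its side edge lie flush on both fences at once, and finish while still holding it pressed into that corner, so that I can scrape the prints off. Do not touch the prints, and leave everything else on the counter where it is.

Things in the scene. Friction and masses are not known exactly. Their poses are not given: they have to be found in the camera images.
- plate: build plate, loose, bare aluminium, 0.4 to 0.6 kg: slab 130 mm long (its x), 80 wide (its y), 16 thick, flat on the counter, wet underneath and slides easily. Origin: centre of the slab's underside. A dry tongue, 30 wide in y, 2 to 16 mm above the counter, sticks out of its -x edge from x = -65 to -112 mm, roughly towards the robot: the place to grip, from above, fingers on its two sides
- plate_corner (a point): the plate's far left corner at its underside: x = +65, y = +40 mm in the plate's frame; this corner goes into the corner of the stop
- plate_tongue (a point): the middle of the tongue at half its thickness: 90 mm from the plate's origin towards its -x, 9 mm above the counter
- prints: two beige resin horseshoe arches, one behind the other, stuck on the plate; origin and axes those of the plate. They stand 16 to 35 mm above the counter and cover x = -43 to +62, y = -33 to +33 mm; not to be touched
- stop: scraping stop, fixed, on a thin mint-green sheet (no step). Origin: on the counter where the inner faces of its two fences would meet. Plane x = 0 is the end fence's face, y = 0 the side fence's; the plate goes on their -x and -y sides, which are open to the robot and to the right. Plate home: its axes parallel to the stop's, its origin at x = -65, y = -40 mm here
- end_fence: the stop's far fence, rigid dark steel, 24 mm high; origin and axes those of the stop. Runs along y from -8 to -85 mm, face at x = 0; a 4 mm high screwed flange reaches to x = +30
- side_fence: the stop's left fence, rigid dark steel, 24 mm high; origin and axes those of the stop. Runs along x from -8 to -120 mm, face at y = 0; a 4 mm high screwed flange reaches to y = +30
- stop_corner (a point): the corner of the stop: where the two inner faces would meet, on the counter (there is an 8 mm relief gap between the fences)
- scraper: bystander: flat steel scraper, red handle, 200 mm long along its x, lying left of the stop, origin near its middle on the counter
- cutters: bystander: small side cutters with blue handles, 135 mm long along x, 50 mm wide, 16 mm high, lying right of the plate
- cast: bystander: cream stone dental cast on a 55 x 68 mm base, 35 mm high, beyond the work area
- dish: bystander: small green glass dish, 48 mm across, 26 mm high, standing between the robot and the work area
- parts_tray: bystander: open steel tray 70 x 130 mm, 28 mm high, beyond the stop
- wash_bottle: bystander: white bottle with blue cap, 60 mm across, 150 mm high, beyond the plate
- curing_light: bystander: white curing light standing in its charger, orange shield, 76 mm across, 190 mm high, left of the stop
- sharps_tub: bystander: yellow sharps tub with red lid, 106 mm square, 122 mm high, at the right

How it is judged:
By the outcome, as a careful person would: the job done as asked, in the order asked, and still so for the second after the job is handed in, while the arm keeps its last pose, push and grip.
It also fails if it takes over 53 s, if anything falls off the work surface, if the arm or the gripper's body presses on something with over 40 N, if the wrist force passes 120 N, or if a joint passes its speed limit or range.

ROBOT

A 6-joint arm with a two-finger parallel gripper is mounted at the origin on the work surface. World frame = base frame: x ahead of the robot, y to its left, z up, the work surface at z = 0. Lengths are in mm, angles in rad, forces in N, time in s.
With the tool pointing down it reaches from about 350 to 1000 mm from the base axis. Payload 7.1 kg.
Tool frame: the origin (TCP) lies between the finger pads; the fingertips stand 19 mm ahead of it and the grasp point (between the pads) is the TCP; z points along the fingers, y is the line along which they close (so a half turn about z gives the same grasp; the last joint's range is limited). The gripper opens to 85 mm and grips with 20 to 120 N. Pads are 22 mm wide; open, the fingers measure 114 mm over their backs; the gripper's body (76 mm by 85 mm) begins 54 mm behind the grasp point. The pads swing forward as they close: fully open they stand 13 mm farther back than shut.
Start: joints at [1.241, 0.423, 1.63, -0, 1.089, -0.019], TCP at [191.106, 595.049, 250.319] pointing down, gripper open.
Joint ranges: [-3, 3], [-0.9, 2.11], [0.09, 2.58], [-1.31, 4.45], [0.11, 2.69], [-2.54, 2.54]. Speed limits (rad/s): [2.39, 2.39, 3.01, 3.14, 3.14, 3.14].

INTERFACE

Orientations are given as a rotation vector (axis times angle).
In Python, from station import bot gives the robot as it stands.
- The arm moves only by the shell command python3 jog.py FILE [FORCE], which reads ROWS from the file FILE. ROWS is a JSON list of rows, 1 to 5 of them, each an object with the fields tx, ty, tz (the shift in units of 5 mm), drx, dry, drz (a rotation vector in rad), aperture (the finger opening in mm); a field left out counts as zero (the opening has to be given); each row is the pose to reach, as a shift and turn from the pose commanded when the command began, along the tool's axes at that moment; what a row does not reach only later rows make up. A row lasts 1/8 s, in which the tool goes at most 62.5 mm and 0.188 rad, less where a joint would pass 70% of its speed; a pose out of reach is approached as far as the arm can. The fingers move at their own pace and stop on an object; FORCE is the grip in N (left out, the last holds). Time passes only in rows, so rows that do not move let the fingers close. It prints the time, the measured TCP pose, the force, the opening and the grip force at its end. Input that does not fit is refused with a message, and nothing moves.
- bot.read_state(): the state, without advancing time (a new reading comes with each control period).
- bot.capture(name): name is "side" or "top"; returns the picture (384x512x3 uint8, red, green, blue); there is no depth.
- bot.camera_params(name): a dict with "fx", "fy", "cx", "cy" (pixels), "rvec" (rotation vector, rad) and "tvec" (3), from world to camera coordinates, as OpenCV has them. Camera axes: x right, y down, z forward; pixel columns grow to the right and rows downward; lengths in mm; the calibration is good to about 2 mm. A picture is of the moment at which its call begins. camera_params takes no time and is no camera call.
- bot.close_job(): hands the job in; it is judged then, once.
The state is a dict: "clock": time; "joint_positions": joint angles; "joint_vel": joint speeds; "tau": joint torques, N m; "position": TCP position; "tool_rot": TCP orientation; "ft_force": force on the tool from outside, world axes, zero at the start; "moment": the same for the moment, N m; "opening": finger opening in mm; "finger_force": force on a finger pad.
Only numpy, scipy, OpenCV 4.12 (cv2) and the standard library are available. Lean on these libraries where they do the work, as an engineer would, in place of code of your own. Each camera call takes 0.05 s, during which the arm holds its last target. There are 200 camera calls.

## Working session

There is one attempt and no reset: what is moved stays moved. The work goes in short steps, Python scripts to look and compute and a shell command to move; the robot and the scene stay as the last step left them, time stands still between calls to the robot, and variables do not carry over. Pictures are saved under pics/ and viewed, at most 10 in all, crops included, and the job is handed in when it is done.

```bash
ls; mkdir -p pics
python3 - <<'E'
from station import bot
import cv2
for n in("top","side"):
    im=bot.capture(n)[:,:,::-1]; cv2.imwrite(f"pics/{n}0.png",im); cv2.imwrite(f"pics/{n}0b.png",cv2.resize(im,(800,600),interpolation=cv2.INTER_CUBIC))
    print(bot.camera_params(n))
print(bot.read_state())
E
```

```text
jog.py
pics
station.py
{'fx': 422.87796379746555, 'fy': 422.87796379746555, 'cx': 255.59365904162493, 'cy': 192.97759965953693, 'rvec': array([ 2.19250179, -2.17502448,  0.11737586]), 'tvec': array([ -29.11305576,  561.45515653, 1416.41814421])}
{'fx': 382.51068347414304, 'fy': 382.51068347414304, 'cx': 251.2702590082497, 'cy': 180.86355919951558, 'rvec': array([ 2.11005998, -0.83560821,  0.4271995 ]), 'tvec': array([-417.70196942,  276.54418115,  742.48200122])}
{'clock': 0.1, 'joint_positions': array([ 1.24100528e+00,  4.23805429e-01,  1.63062105e+00,  1.25729873e-05,
        1.08860745e+00, -1.90063178e-02]), 'joint_vel': array([-8.38929342e-05, -8.41330623e-04, -2.62497060e-03, -4.69282010e-06,
       -6.91424602e-05, -3.24046714e-04]), 'tau': array([-4.65329390e-05, -5.58427906e+01, -2.82443404e+01,  2.67995682e-05,
        2.98234510e-03,  3.65802134e-05]), 'position': array([190.95038612, 594.6147409 , 249.59486499]), 'tool_rot': array([-4.86185763e-01, -3.10347913e+00,  2.22638470e-03]), 'ft_force': array([0.22473001, 0.0351067 , 0.0006507 ]), 'moment': array([-0.03059647,  0.03771393, -0.00339108]), 'finger_force': 0.0, 'opening': 85.45560020657811}
```

View pics/top0b.png

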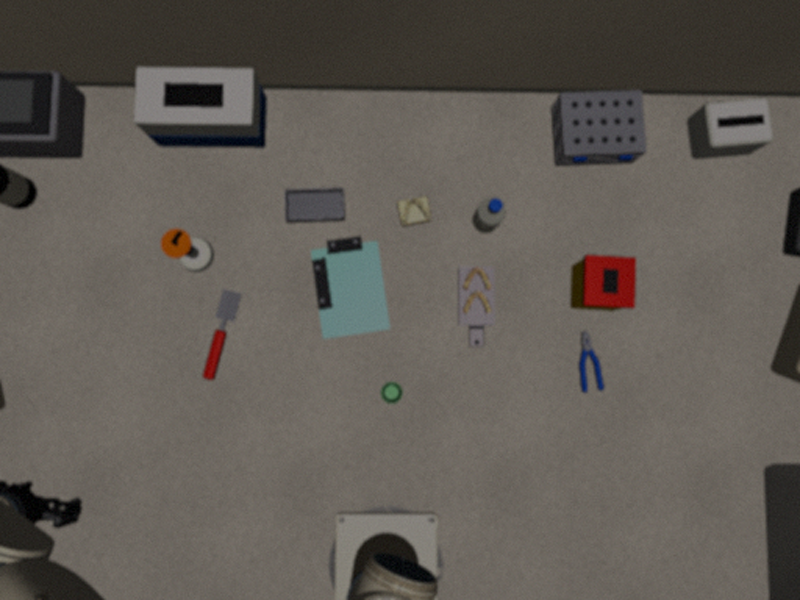

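View pics/side0b.png

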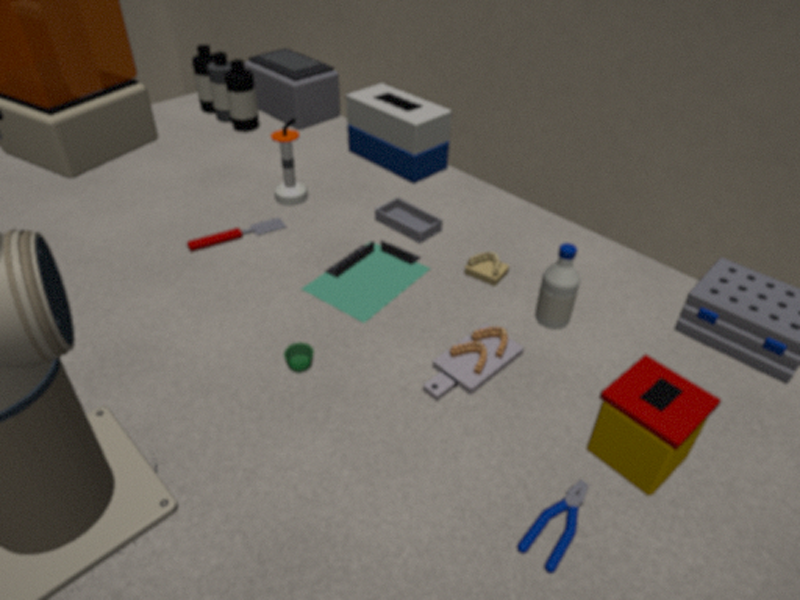

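The top view shows the plate at about (476,297) with its tongue at (476,337), the stop corner near (325,250), and the dish at (391,392). Next I'll enlarge crops.

Run:
```python
import cv2
t=cv2.imread("pics/top0.png"); s=cv2.imread("pics/side0.png")
def up(im,x0,y0,w,h,k,n):
    c=cv2.resize(im[y0:y0+h,x0:x0+w],None,fx=k,fy=k,interpolation=cv2.INTER_CUBIC)
    cv2.imwrite(n,cv2.convertScaleAbs(c,alpha=1.5,beta=10))
up(t,195,148,128,78,6.25,"pics/tc.png")
up(s,190,150,150,110,5.33333333,"pics/sc.png")
```

```text
(no output)
```

View pics/tc.png

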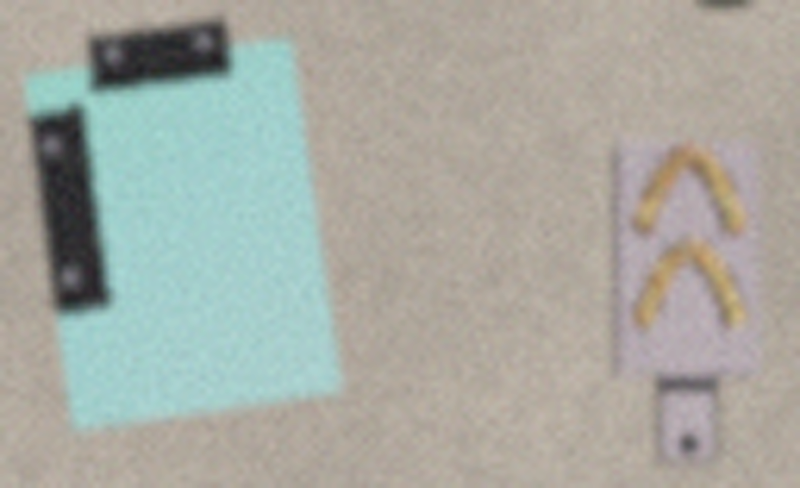

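View pics/sc.png

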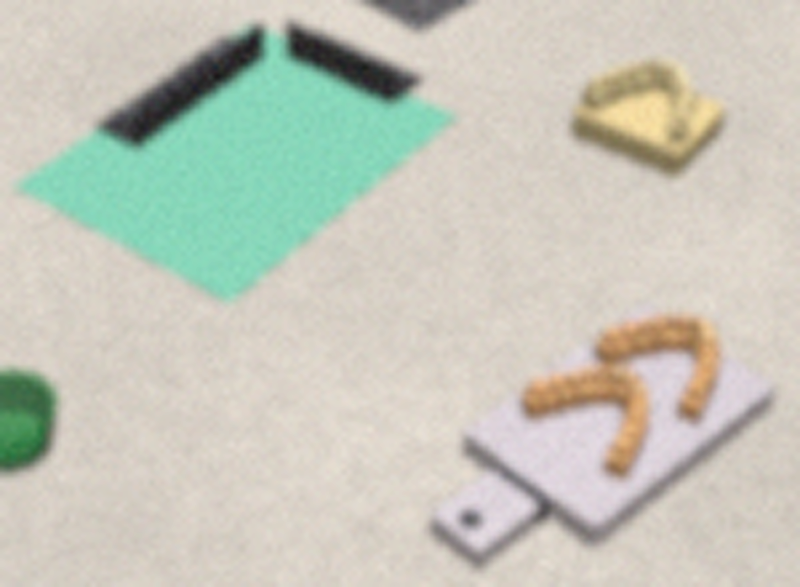

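Top crop: plate top corners (616,142), (758,142), (760,376), (614,376). The end fence foot runs (94,89)-(230,73) and the side fence foot (82,108)-(108,304). I read the same points in the side crop and fit the poses.

```bash
cat > h.py <<'E'
import numpy as np, cv2
from scipy.optimize import least_squares
from scipy.spatial.transform import Rotation as Ro
from station import bot
CP={n:bot.camera_params(n) for n in("top","side")}
def proj(n,P):
    c=CP[n];K=np.array([[c['fx'],0,c['cx']],[0,c['fy'],c['cy']],[0,0,1]])
    return cv2.projectPoints(np.array(P,float).reshape(-1,1,3),c['rvec'],c['tvec'],K,None)[0].reshape(-1,2)
def w(p,L):
    L=np.array(L,float);c,s=np.cos(p[2]),np.sin(p[2])
    return np.c_[p[0]+c*L[:,0]-s*L[:,1],p[1]+s*L[:,0]+c*L[:,1],L[:,2]]
def px(uv,crop): x0,y0,k=crop; return np.array([x0,y0])+(np.array(uv,float)+.5)/k-.5
def fit(obs,p0):  # obs: list (cam,crop,[(x,y,z,u,v)])
    f=lambda p:np.concatenate([(proj(n,w(p,np.array(o)[:,:3]))-px(np.array(o)[:,3:],cr)).ravel() for n,cr,o in obs])
    r=least_squares(f,p0); return r.x,np.round(f(r.x).reshape(-1,2),1)
E
python3 - <<'E'
from h import *
for n in CP: print(n,np.round(-cv2.Rodrigues(CP[n]['rvec'])[0].T@CP[n]['tvec']))
T=(195,148,6.25);S=(190,150,16/3)
pt=[(65,40,16,616,142),(65,-40,16,758,142),(-65,-40,16,760,376),(-65,40,16,614,376),(-112,15,16,660,459),(-112,-15,16,714,460)]
ps=[(-65,40,16,465,437),(-65,-40,16,595,533),(65,-40,16,775,388),(-112,15,16,432,518),(-112,-15,16,478,556)]
st=[(0,-8,0,94,89),(0,-85,0,230,73),(-8,0,0,82,108),(-120,0,0,108,304)]
ss=[(0,-8,0,288,52),(0,-85,0,390,102),(-8,0,0,265,56),(-120,0,0,137,147)]
for a,b in((pt,ps),(st,ss)):
    for o in ([("top",T,a)],[("side",S,b)],[("top",T,a),("side",S,b)]):
        p,r=fit(o,[600,-100,0]);print(np.round(p,3));
    print(r.tolist())
E
```

```text
top [ 432.    0. 1461.]
side [   9. -581.  682.]
[ 5.78463e+02 -1.93006e+02 -1.00000e-03]
[ 5.76604e+02 -1.95606e+02  4.00000e-03]
[ 5.77677e+02 -1.94357e+02  4.00000e-03]
[[0.1, -0.1], [0.4, 0.1], [0.5, 0.2], [0.5, 0.1], [0.5, 0.6], [0.7, 0.5], [-0.7, -0.9], [0.2, -0.7], [0.2, -0.4], [-0.6, -0.5], [0.3, -0.4]]
[6.69582e+02 1.43959e+02 1.46000e-01]
[6.71662e+02 1.45207e+02 1.52000e-01]
[6.70400e+02 1.44214e+02 1.49000e-01]
[[-0.1, 0.0], [0.1, -0.4], [-0.1, -0.5], [-0.1, -0.1], [-0.6, 0.6], [0.2, 0.5], [0.1, 0.1], [-0.2, 0.1]]
```

The rows are not in the units I measure in: shifts go in units of 5 mm. I convert before sending: -235 mm is -47, -47 mm is -9.4.

```bash
echo '[{"tx":-7.4, "ty":-9.4, "drz":-0.07, "aperture":85}, {"tx":-14.8, "ty":-18.8, "drz":-0.15, "aperture":85}, {"tx":-22.2, "ty":-28.2, "drz":-0.22, "aperture":85}, {"tx":-29.8, "ty":-37.6, "drz":-0.31, "aperture":85}, {"tx":-37.4, "ty":-47, "drz":-0.31, "aperture":85}]' > path.dat && python3 jog.py path.dat
python3 - <<'E'
from h import *
s=bot.read_state();R=Ro.from_rotvec(s['tool_rot']).as_matrix();print(R.round(3),s['position'],s['clock'])
print('to tongue in tool', R.T@(np.array([577.7-90,-194.4,110])-s['position']))
E
```

```text
clock: 0.72
position: [297.5, 312.3, 250.2]
tool_rot: [-0.001, 3.142, -0.0]
ft_force: [1.4, 0.2, 0.3]
opening: 85.1
finger_force: 0.0
[[-1.    -0.001  0.   ]
 [-0.001  1.    -0.   ]
 [-0.    -0.    -1.   ]] [297.47517598 312.29476533 250.21001264] 0.725
to tongue in tool [-189.76284135 -506.84371322  140.29765122]
```

Scaled: -283 mm is -56.6, -226 mm is -45.2.

```bash
echo '[{"tx":-4, "ty":-11.4, "aperture":85}, {"tx":-8, "ty":-22.8, "aperture":85}, {"tx":-12, "ty":-34, "aperture":85}, {"tx":-16.4, "ty":-45.2, "aperture":85}, {"tx":-20.6, "ty":-56.6, "aperture":85}]' > path.dat && python3 jog.py path.dat && echo '[{"tx":-4, "ty":-10, "tz":5, "aperture":85}, {"tx":-8, "ty":-20, "tz":11, "aperture":85}, {"tx":-12, "ty":-30, "tz":17, "aperture":85}, {"tx":-16, "ty":-40, "tz":23, "aperture":85}, {"tx":-17.4, "ty":-44.8, "tz":28, "aperture":85}]' > path.dat && python3 jog.py path.dat && echo '[{"aperture":60}, {"aperture":60}, {"aperture":60}]' > path.dat && python3 jog.py path.dat
python3 - <<'E'
from h import *
im=bot.capture("side")[:,:,::-1]
c=cv2.resize(im[190:300,235:385],None,fx=16/3,fy=16/3,interpolation=cv2.INTER_CUBIC)
cv2.imwrite("pics/s1.png",cv2.convertScaleAbs(c,alpha=1.4,beta=10))
s=bot.read_state();print(s['position'],s['ft_force'],s['opening'],s['clock'])
E
```

```text
clock: 1.35
position: [400.4, 29.1, 250.5]
tool_rot: [0.001, 3.141, 0.0]
ft_force: [1.5, 1.4, 0.0]
opening: 85.4
finger_force: 0.0
clock: 1.98
position: [487.6, -195.6, 108.9]
tool_rot: [0.004, 3.141, -0.0]
ft_force: [-0.7, 0.2, 0.6]
opening: 85.0
finger_force: 0.0
clock: 2.35
position: [487.1, -192.2, 111.3]
tool_rot: [-0.001, 3.14, -0.001]
ft_force: [-0.8, -0.4, -0.1]
opening: 60.0
finger_force: 0.0
[ 487.15737334 -192.22059092  111.38058043] [ 0.18904195 -0.06453591  0.27603696] 59.746517665909565 2.4
```

View pics/s1.png

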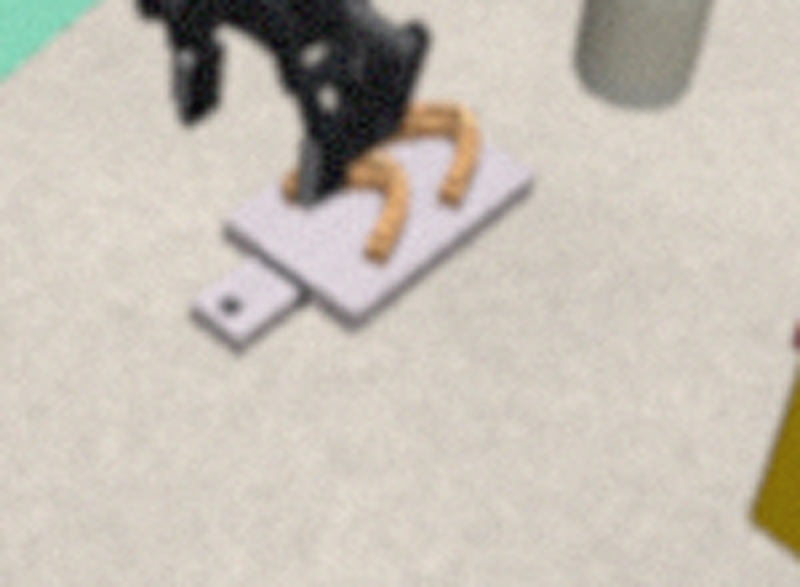

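The gripper sits above the tongue, with the fingers straddling it along y and clear of the prints. I'll descend and grip.

Scaled: 78 mm is 15.6, 60 mm is 12.

```bash
echo '[{"tz":6, "aperture":60}, {"tz":12, "aperture":60}, {"tz":15.6, "aperture":60}, {"tz":17.2, "aperture":60}, {"tz":17.2, "aperture":60}]' > path.dat && python3 jog.py path.dat 50 && echo '[{"aperture":45}, {"aperture":45}, {"aperture":35}, {"aperture":35}, {"aperture":35}]' > path.dat && python3 jog.py path.dat 50 && echo '[{"aperture":33}, {"aperture":31}, {"aperture":29}, {"aperture":26}, {"aperture":20}]' > path.dat && python3 jog.py path.dat 50
```

```text
clock: 3.02
position: [487.0, -192.9, 24.4]
tool_rot: [-0.001, -3.142, -0.0]
ft_force: [0.3, 1.1, 0.5]
opening: 60.1
finger_force: 0.0
clock: 3.65
position: [486.9, -193.1, 24.4]
tool_rot: [0.001, 3.142, -0.0]
ft_force: [-0.5, -0.8, -0.2]
opening: 35.1
finger_force: 0.0
clock: 4.28
position: [486.9, -193.1, 24.6]
tool_rot: [0.001, 3.141, -0.0]
ft_force: [-2.2, -1.1, 5.4]
opening: 28.6
finger_force: 50.3
```

```bash
echo '[{"ty":2, "aperture":20}, {"tx":-0.4, "ty":6, "drz":-0.02, "aperture":20}, {"tx":-0.8, "ty":11, "drz":-0.04, "aperture":20}, {"tx":-1.2, "ty":16, "drz":-0.06, "aperture":20}, {"tx":-1.6, "ty":21, "drz":-0.08, "aperture":20}]' > path.dat && python3 jog.py path.dat 60 && echo '[{"tx":-0.4, "ty":5, "drz":-0.02, "aperture":20}, {"tx":-0.8, "ty":10, "drz":-0.04, "aperture":20}, {"tx":-1, "ty":14, "drz":-0.06, "aperture":20}, {"tx":-1.2, "ty":17, "drz":-0.067, "aperture":20}, {"tx":-1.2, "ty":18.4, "drz":-0.067, "aperture":20}]' > path.dat && python3 jog.py path.dat
```

```text
clock: 4.9
position: [495.3, -86.6, 24.7]
tool_rot: [-0.127, 3.138, -0.001]
ft_force: [-0.3, -2.9, 6.4]
opening: 28.2
finger_force: 60.8
clock: 5.52
position: [493.7, 5.7, 24.6]
tool_rot: [-0.233, 3.132, -0.0]
ft_force: [-0.1, -3.6, 5.7]
opening: 28.4
finger_force: 60.9
```

```bash
echo '[{"tx":-0.6, "ty":2.4, "aperture":20}, {"tx":-1.6, "ty":5.4, "aperture":20}, {"tx":-2.8, "ty":8.4, "aperture":20}, {"tx":-3.8, "ty":10.8, "aperture":20}, {"tx":-3.8, "ty":11.2, "aperture":20}]' > path.dat && python3 jog.py path.dat
python3 - <<'E'
from h import *
for n,(x,y,k) in {"top":(200,145,8),"side":(180,140,6)}.items():
    im=bot.capture(n)[:,:,::-1]
    W,H=(100,75) if n=="top" else (130,98)
    c=cv2.resize(im[y:y+H,x:x+W],None,fx=k,fy=k,interpolation=cv2.INTER_CUBIC)
    cv2.imwrite(f"pics/{n}2.png",cv2.convertScaleAbs(c,alpha=1.5,beta=10))
E
```

```text
clock: 6.15
position: [504.3, 63.8, 24.6]
tool_rot: [-0.233, 3.132, -0.0]
ft_force: [1.2, -3.5, 6.3]
opening: 28.1
finger_force: 60.9
```

View pics/top2.png

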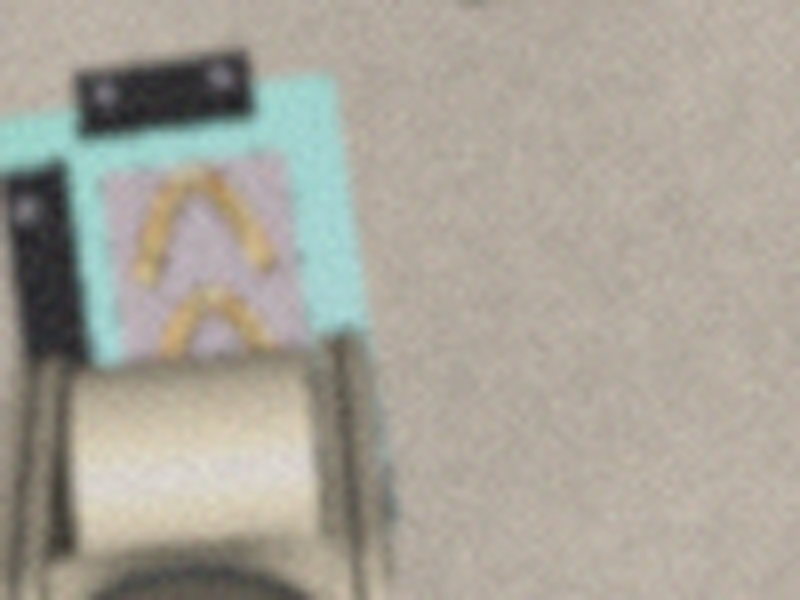

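View pics/side2.png

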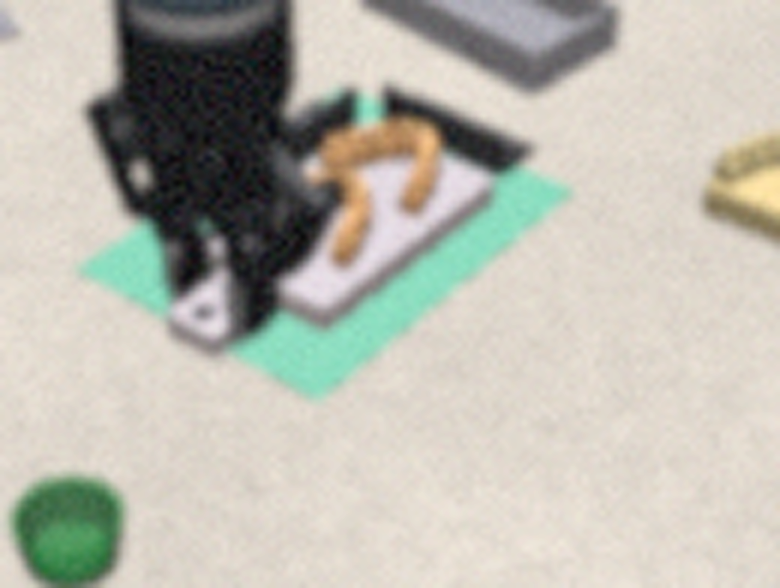

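Both views show the plate short of both fences and nearly parallel, with the prints clear. I'll approach the end fence gently.

Scaled: -14 mm is -2.8, -6 mm is -1.2.

```bash
echo '[{"tx":-1.2, "aperture":20}, {"tx":-2.4, "aperture":20}, {"tx":-2.8, "aperture":20}, {"tx":-3, "aperture":20}, {"tx":-3.2, "aperture":20}]' > path.dat && python3 jog.py path.dat; echo '[{"tx":-0.1, "aperture":20}, {"tx":-0.2, "aperture":20}, {"tx":-0.3, "aperture":20}, {"tx":-0.4, "aperture":20}, {"tx":-0.4, "aperture":20}]' > path.dat && python3 jog.py path.dat;  python3 -c "
from station import bot;s=bot.read_state();print(s['ft_force'],s['moment'])"
```

```text
clock: 6.88
position: [517.4, 65.5, 24.5]
tool_rot: [0.231, -3.128, -0.0]
ft_force: [-7.3, -1.3, 14.3]
opening: 28.7
finger_force: 61.8
clock: 7.5
position: [519.5, 65.9, 24.5]
tool_rot: [0.231, -3.129, -0.0]
ft_force: [-6.5, -1.3, 13.7]
opening: 28.1
finger_force: 61.7
[-6.47736636 -1.2549024  13.6562207 ] [-0.22772752  1.03053144  0.0023129 ]
```

Run:
```python
from h import *
a=[]
for n,(x,y,W,H,k) in {"top":(200,145,50,50,12),"side":(200,145,80,60,10)}.items():
    im=np.mean([bot.capture(n)[:,:,::-1].astype(float) for _ in range(3)],0).astype(np.uint8)
    c=cv2.resize(im[y:y+H,x:x+W],None,fx=k,fy=k,interpolation=cv2.INTER_CUBIC)
    cv2.imwrite(f"pics/{n}3.png",cv2.convertScaleAbs(c,alpha=1.6,beta=10));a.append(cv2.resize(c,(400,400) if n=="top" else (400,300)))
out=np.zeros((400,800,3),np.uint8);out[:,:400]=a[0];out[:300,400:]=a[1]
cv2.imwrite("pics/both3.png",cv2.convertScaleAbs(out,alpha=1.6,beta=10))
s=bot.read_state();print(s['position'],s['ft_force'],s['moment'],s['tool_rot'],s['clock'])
```

```text
[519.47385131  65.84105215  24.5216159 ] [-7.01704285 -0.45170531 14.15666437] [-0.20073558  1.07098993 -0.0372134 ] [ 2.31311171e-01 -3.12851266e+00 -7.81620743e-05] 7.8
```

View pics/both3.png

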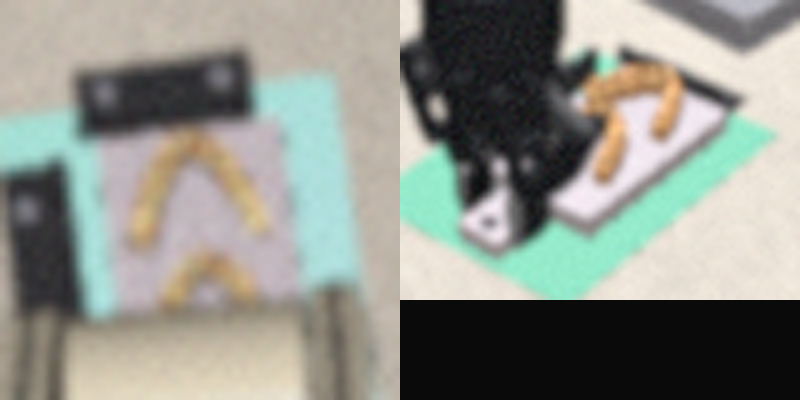

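The plate's far edge (about (105,137)-(280,120)) is now almost at the end fence, with a side gap of roughly 13 mm left. Now contacting.

Scaled: -1 mm is -0.2, -1.5 mm is -0.3.

```bash
echo '[{"tx":-0.1, "aperture":20}, {"tx":-0.2, "aperture":20}, {"tx":-0.3, "aperture":20}, {"tx":-0.3, "aperture":20}]' > path.dat && python3 jog.py path.dat; echo '[{"tx":-0.1, "aperture":20}, {"tx":-0.2, "aperture":20}, {"tx":-0.3, "aperture":20}, {"tx":-0.3, "aperture":20}]' > path.dat && python3 jog.py path.dat; python3 -c "
from station import bot;s=bot.read_state();print(s['ft_force'],s['moment'])"
```

```text
clock: 8.3
position: [521.0, 66.1, 24.6]
tool_rot: [0.231, -3.129, -0.0]
ft_force: [-6.7, -1.9, 13.7]
opening: 28.0
finger_force: 61.7
clock: 8.8
position: [521.6, 66.2, 24.5]
tool_rot: [0.231, -3.127, 0.0]
ft_force: [-8.9, -2.2, 16.2]
opening: 28.2
finger_force: 62.1
[-8.91800917 -2.21917076 16.22545616] [-0.29277532  1.45030347 -0.03233887]
```

Scaled: 12 mm is 2.4, 4 mm is 0.8.

```bash
echo '[{"tx":0.4, "aperture":20}, {"tx":0.4, "ty":0.8, "aperture":20}, {"tx":0.4, "ty":1.6, "aperture":20}, {"tx":0.4, "ty":2.2, "aperture":20}, {"tx":0.4, "ty":2.4, "aperture":20}]' > path.dat && python3 jog.py path.dat;echo '[{"ty":0.14, "aperture":20}, {"ty":0.28, "aperture":20}, {"ty":0.4, "aperture":20}, {"ty":0.4, "aperture":20}]' > path.dat && python3 jog.py path.dat;python3 -c "
from station import bot;s=bot.read_state();print(s['ft_force'],s['moment'])"; echo '[{"ty":0.14, "aperture":20}, {"ty":0.28, "aperture":20}, {"ty":0.4, "aperture":20}, {"ty":0.4, "aperture":20}]' > path.dat && python3 jog.py path.dat;python3 -c "
from station import bot;s=bot.read_state();print(s['ft_force'],s['moment'])"
```

```text
clock: 9.43
position: [519.8, 77.2, 24.6]
tool_rot: [0.231, -3.131, 0.001]
ft_force: [-3.2, -8.9, 10.5]
opening: 28.2
finger_force: 61.5
clock: 9.93
position: [519.5, 79.1, 24.5]
tool_rot: [0.231, -3.131, 0.001]
ft_force: [-3.6, -7.4, 11.2]
opening: 28.5
finger_force: 61.4
[-3.60334625 -7.41822112 11.15783523] [-1.27950038  0.43673168 -0.31180326]
clock: 10.42
position: [519.3, 79.9, 24.6]
tool_rot: [0.231, -3.131, 0.003]
ft_force: [-2.3, -17.3, 11.7]
opening: 28.1
finger_force: 61.5
[ -2.31741822 -17.26391284  11.69948869] [-2.83073701  0.27810255 -0.33883199]
```

```bash
P='from station import bot;s=bot.read_state();print(s["position"],s["ft_force"],s["moment"],s["tool_rot"])'; echo '[{"drz":-0.01, "aperture":20}, {"drz":-0.01, "aperture":20}, {"drz":-0.01, "aperture":20}]' > path.dat && python3 jog.py path.dat >/dev/null;python3 -c "$P"; echo '[{"drz":-0.01, "aperture":20}, {"drz":-0.01, "aperture":20}, {"drz":-0.01, "aperture":20}]' > path.dat && python3 jog.py path.dat>/dev/null;python3 -c "$P"
python3 - <<'E'
from h import *
a=[]
for n,(x,y,W,H) in {"top":(200,150,40,40),"side":(205,150,64,48)}.items():
    im=np.mean([bot.capture(n)[:,:,::-1].astype(float) for _ in range(4)],0).astype(np.uint8)
    a.append(cv2.resize(im[y:y+H,x:x+W],(400,400) if n=="top" else (400,300),interpolation=cv2.INTER_CUBIC))
out=np.zeros((400,800,3),np.uint8);out[:,:400]=a[0];out[:300,400:]=a[1]
cv2.imwrite("pics/both4.png",cv2.convertScaleAbs(out,alpha=1.7,beta=20))
E
```

```text
[519.40440375  79.83866889  24.57129065] [ -1.70059657 -16.68121764  11.05739859] [-2.92794744  0.16980112 -0.82732096] [ 2.44201055e-01 -3.12961693e+00  2.38489392e-03]
[519.59424621  79.68870052  24.55799323] [ -1.62178679 -18.64404194  10.80141773] [-3.1804878   0.18391838 -1.16183828] [ 2.58595564e-01 -3.12878187e+00  2.32889767e-03]
```

View pics/both4.png

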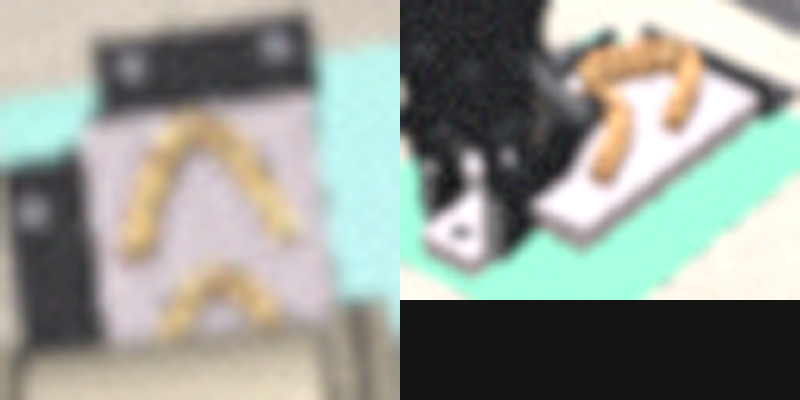

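Plate now sits close against both fences. Now press forward into the end fence while keeping the side push.

```bash
P='from station import bot;s=bot.read_state();print(s["position"],s["ft_force"],s["moment"],s["tool_rot"])'; for i in 1 2 3; do echo '[{"tx":-0.14, "ty":0.04, "aperture":20}, {"tx":-0.28, "ty":0.06, "aperture":20}, {"tx":-0.4, "ty":0.06, "aperture":20}, {"tx":-0.4, "ty":0.06, "aperture":20}]' > path.dat && python3 jog.py path.dat 80 >/dev/null;python3 -c "$P"; done
```

```text
[519.72118857  79.67180724  24.5724763 ] [ -6.4678505  -21.62401815  17.36223642] [-3.79445323  0.8659486  -0.99369934] [ 0.25891071 -3.12497468  0.00338356]
[519.80995387  79.70814187  24.53131218] [-10.89318704 -25.98455527  22.8578021 ] [-4.31464113  1.72768227 -1.03578063] [ 0.25884729 -3.12117194  0.00428941]
[519.87473525  79.75334837  24.49032361] [-15.84197992 -29.02273238  29.29133272] [-4.88354789  2.44632322 -1.01632724] [ 0.25886464 -3.11732038  0.00520517]
```

Run:
```python
from h import *
s=bot.read_state();R=Ro.from_rotvec(s['tool_rot']).as_matrix();print(R.round(4));
# turn (tool axes) making z vertical, keeping yaw
x=R[:,0].copy();x[2]=0;x/=np.linalg.norm(x);z=np.array([0,0,-1.]);G=np.c_[x,np.cross(z,x),z]
print(Ro.from_matrix(R.T@G).as_rotvec().round(4), s['ft_force'],s['moment'],s['clock'],s['joint_positions'])
```

```text
[[-0.9862 -0.165  -0.0132]
 [-0.1649  0.9863 -0.0044]
 [ 0.0138 -0.0022 -0.9999]]
[-0.0022 -0.0138  0.    ] [-15.84197992 -29.02273238  29.29133272] [-4.88354789  2.44632322 -1.01632724] 13.075 [ 0.13102769  0.65180429  1.93818442 -0.00498837  0.56529242 -1.60123934]
```

```bash
P='from station import bot;s=bot.read_state();print(s["position"],s["ft_force"],s["moment"],s["tool_rot"])';  echo '[{"dry":-0.004, "aperture":20}, {"dry":-0.008, "aperture":20}, {"dry":-0.008, "aperture":20}]' > path.dat && python3 jog.py path.dat >/dev/null;python3 -c "$P";  echo '[{"dry":-0.003, "aperture":20}, {"dry":-0.006, "aperture":20}, {"dry":-0.006, "aperture":20}]' > path.dat && python3 jog.py path.dat >/dev/null;python3 -c "$P"
python3 - <<'E'
from h import *
a=[]
for n,(x,y,W,H) in {"top":(200,150,40,40),"side":(195,150,80,60)}.items():
    im=np.mean([bot.capture(n)[:,:,::-1].astype(float) for _ in range(6)],0)
    a.append(cv2.resize(im[y:y+H,x:x+W],(400,400) if n=="top" else (400,300),interpolation=cv2.INTER_CUBIC))
    
out=np.zeros((400,800,3));out[:,:400]=a[0];out[:300,400:]=a[1]
cv2.imwrite("pics/both5.png",cv2.convertScaleAbs(out,alpha=1.3,beta=10))
E
```

```text
[519.7917738   79.74242276  24.45711466] [-16.30111107 -30.10536704  28.76876447] [-4.94649636  2.57054037 -1.03945302] [ 0.25949999 -3.12526295  0.00410781]
[519.66835831  79.70739254  24.41050631] [-16.51214847 -28.79220129  29.43172054] [-5.00943468  2.60624709 -0.96846201] [-0.25980316  3.13072566 -0.00330795]
```

View pics/both5.png

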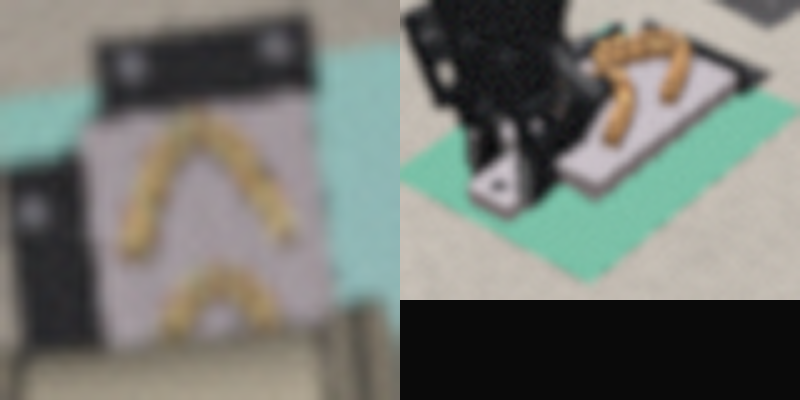

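Both fences look closed up. The moment says the side contact is weighted to the near end, so I'll grip harder, add a little yaw torque and ease the down-force.

```bash
P='from station import bot;s=bot.read_state();print(s["position"],s["ft_force"],s["moment"],s["tool_rot"],s["finger_force"],s["clock"])';  echo '[{"aperture":20}, {"drz":-0.004, "aperture":20}, {"drz":-0.008, "aperture":20}, {"drz":-0.008, "aperture":20}]' > path.dat && python3 jog.py path.dat 110 >/dev/null;python3 -c "$P";  echo '[{"tz":-0.06, "drz":-0.003, "aperture":20}, {"tz":-0.12, "drz":-0.006, "aperture":20}, {"tz":-0.12, "drz":-0.006, "aperture":20}]' > path.dat && python3 jog.py path.dat >/dev/null;python3 -c "$P"
```

```text
[519.7090972   79.66560843  24.37471889] [-16.33894118 -29.91044926  28.96065764] [-5.06001656  2.47578746 -1.36920326] [-2.70883984e-01  3.12976171e+00 -3.05152882e-03] 111.00323156453669 14.925
[519.80046694  79.59608635  24.43984845] [-14.16157247 -29.62469616  21.59937047] [-5.09112559  2.19109787 -1.55637113] [-2.78916699e-01  3.12895048e+00 -2.86209484e-03] 110.24289394088555 15.3
```

```bash
P='from station import bot;s=bot.read_state();print(s["position"],s["ft_force"],s["moment"],s["tool_rot"],s["finger_force"],s["clock"])';  echo '[{"tx":-0.2, "tz":-0.06, "aperture":20}, {"tx":-0.4, "tz":-0.12, "dry":-0.003, "aperture":20}, {"tx":-0.6, "tz":-0.18, "dry":-0.006, "aperture":20}, {"tx":-0.8, "tz":-0.24, "dry":-0.009, "aperture":20}, {"tx":-0.8, "tz":-0.24, "dry":-0.009, "aperture":20}]' > path.dat && python3 jog.py path.dat >/dev/null;python3 -c "$P"
python3 - <<'E'
from h import *
for n in("top","side"):
    im=np.mean([bot.capture(n)[:,:,::-1].astype(float) for _ in range(10)],0)
    cv2.imwrite(f"pics/{n}6.png",im.astype(np.uint8)); np.save(f"{n}6.npy",im)
c=CP
# predicted home plate in both views, overlay, single picture
S=[670.4,144.2,0.148]
o=w(S,[(-65,-40,0)])[0];p=[o[0],o[1],S[2]]
a=[]
for n,(x,y,k,W,H) in {"top":(200,150,10,40,55),"side":(198,150,6.6666667,60,60)}.items():
    im=np.load(f"{n}6.npy"); I=cv2.convertScaleAbs(cv2.resize(im[y:y+H,x:x+W],None,fx=k,fy=k,interpolation=cv2.INTER_CUBIC),alpha=1.4,beta=10)
    q=proj(n,w(p,[(65,40,16),(65,-40,16),(-65,-40,16),(-65,40,16)]))
    q=((q-[x,y]+.5)*k-.5)
    cv2.polylines(I,[np.round(q).astype(int)],True,(0,0,255),1);a.append(I)
out=np.zeros((600,800,3),np.uint8)
for I,x in zip(a,(0,400)): out[:I.shape[0],x:x+I.shape[1]]=I[:600,:400]
cv2.imwrite("pics/both6.png",out)
E
```

```text
[519.79884461  79.62942957  24.42633515] [-19.82055239 -32.44939354  19.98327506] [-5.56866162  3.31952417 -1.63582906] [-2.78886069e-01  3.12810271e+00 -2.39239609e-03] 110.16821129625896 15.925
```

View pics/both6.png

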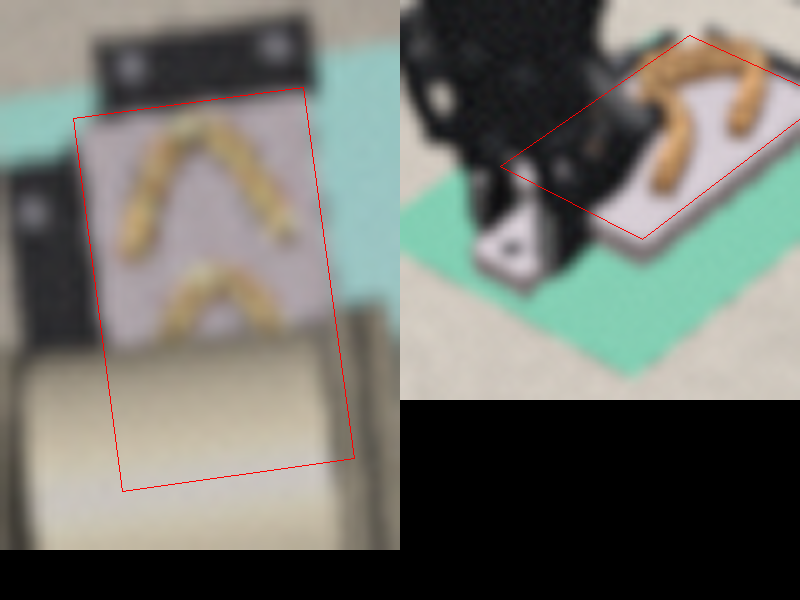

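The plate lies along both fences; the overlay shifted by about 1 px is within calibration error. I'll check parallelism numerically with edge fits.

```bash
cat > e.py <<'E'
from h import *
from scipy.ndimage import map_coordinates
def back(n,uv,z):
    c=CP[n];R=cv2.Rodrigues(c['rvec'])[0];C=-R.T@c['tvec']
    d=np.c_[(uv[:,0]-c['cx'])/c['fx'],(uv[:,1]-c['cy'])/c['fy'],np.ones(len(uv))]@R
    return C+d*((z-C[2])/d[:,2])[:,None]
def edge(n,im,a,b,z,ch=None,h=2.5):
    a,b=np.array(a,float),np.array(b,float);t=(b-a)/np.linalg.norm(b-a);m=np.array([-t[1],t[0]])
    s=np.arange(-h,h+.01,.25);P=[]
    for f in np.linspace(.08,.92,40):
        q=a+f*(b-a)+s[:,None]*m
        v=sum(map_coordinates(im[:,:,k],[q[:,1],q[:,0]],order=1) for k in (range(3) if ch is None else ch))
        g=np.abs(np.gradient(v));g=np.clip(g-.4*g.max(),0,None);P.append(a+f*(b-a)+m*(s@g)/g.sum())
    X=back(n,np.array(P),z)[:,:2];
    for _ in range(3):
        c=X.mean(0);u=np.linalg.svd(X-c)[2][0];r=(X-c)@[-u[1],u[0]];X=X[np.abs(r)<max(2*r.std(),.3)]
    ang=(np.arctan2(u[1],u[0])+np.pi/4)%(np.pi/2)-np.pi/4
    return round(ang,4),c.round(1),round(r.std(),2)
E
python3 - <<'E'
from e import *
t,s=np.load("top6.npy"),np.load("side6.npy"); s0=cv2.imread("pics/side0.png").astype(float);t0=cv2.imread("pics/top0.png").astype(float)
T=lambda u,v:(200+u/10-.45,150+v/10-.45)
S=lambda u,v:(198+(u-400)/6.667-.45,150+v/6.667-.45)
A=lambda u,v:(195+u/6.25-.4,148+v/6.25-.4)
B=lambda u,v:(190+u/5.333-.4,150+v/5.333-.4)
print("mint right top",edge("top",t0,A(296,45),A(340,385),0))
print("mint near top",edge("top",t0,A(78,428),A(340,392),0))
print("sidefence top",edge("top",t0,A(84,125),A(107,295),0))
print("endfence top",edge("top",t0,A(100,88),A(225,73),0))
print("plate right top",edge("top",t,T(309,110),T(332,290),16,[2]))
print("plate left0",edge("top",t0,A(615,150),A(614,370),16),"right0",edge("top",t0,A(758,150),A(760,370),16))
print("mint right side",edge("side",s0,B(228,300),B(452,120),0), "mint near side",edge("side",s0,B(20,186),B(225,300),0))
print("plate bottom right side",edge("side",s,S(650,262),S(795,160),0))
print("plate bottom right side0",edge("side",s0,B(600,542),B(772,398),0))
print("plate right top-edge side",edge("side",s,S(650,247),S(795,143),16,h=1.2), edge("side",s0,B(600,530),B(772,388),16,h=1.2))
E
```

```text
mint right top (np.float64(0.1464), array([599.5,  10.9]), np.float64(0.85))
mint near top (np.float64(0.1621), array([493.,  65.]), np.float64(0.92))
sidefence top (np.float64(0.1464), array([602.6, 133.7]), np.float64(0.29))
endfence top (np.float64(0.1436), array([676.6,  97.5]), np.float64(0.23))
plate right top (np.float64(0.1261), array([641.9,  59.6]), np.float64(0.87))
plate left0 (np.float64(-0.0005), array([ 578.5, -153.9]), np.float64(1.03)) right0 (np.float64(-0.0149), array([ 579.7, -231.5]), np.float64(2.39))
mint right side (np.float64(0.154), array([596.4,   9.5]), np.float64(0.92)) mint near side (np.float64(0.1472), array([492.7,  67.9]), np.float64(1.07))
plate bottom right side (np.float64(0.0862), array([607.6,  55.7]), np.float64(0.76))
plate bottom right side0 (np.float64(0.0176), array([ 585.7, -229.1]), np.float64(0.21))
plate right top-edge side (np.float64(0.0938), array([597.7,  47.3]), np.float64(0.51)) (np.float64(0.0036), array([ 576.5, -234. ]), np.float64(0.14))
```

```bash
cat > f.py <<'E'
from e import *
def run():
  for n in("top","side"):
    im=np.mean([bot.capture(n)[:,:,::-1].astype(float) for _ in range(8)],0)
    D=cv2.GaussianBlur(im[:,:,1]-im[:,:,2],(0,0),.5)[:,:,None]
    p=np.array([612,93,.14])
    for it in range(6):
        L=[(60,-40,0),(0 if n=="top" else -60,-40,0)]
        q=proj(n,w(p,L)); ang,c,r=edge(n,D,q[0],q[1],0,[0],h=4 if it<2 else 2.5)
        nrm=np.array([-np.sin(p[2]),np.cos(p[2])]); m=w(p,L).mean(0)[:2]
        p[:2]+=nrm*((c-m)@nrm); p[2]=ang
    print(n,"right bottom edge yaw",ang,c,r)
    for nm,L,z in (("mintR",None,0),):
        pass
  s=bot.read_state();print(s['position'],s['ft_force'],s['moment'],s['tool_rot'])
if __name__=="__main__": run()
E
python3 f.py
python3 - <<'E'
from e import *
# mint right edge and near edge, same method, for reference, from start pictures
A=lambda u,v:(195+u/6.25-.4,148+v/6.25-.4)
B=lambda u,v:(190+u/5.333-.4,150+v/5.333-.4)
for n,E in (("top",[(A(296,45),A(340,385))]),("side",[(B(228,300),B(452,120))])):
    im=cv2.imread(f"pics/{n}0.png").astype(float);D=cv2.GaussianBlur(im[:,:,1]-im[:,:,2],(0,0),.7)[:,:,None]
    for a,b in E: print(n,"mint right",edge(n,D,a,b,0,[0]))
E
```

```text
top right bottom edge yaw 0.1436 [647.8  59. ] 0.14
side right bottom edge yaw 0.1585 [616.5  55.7] 0.23
[519.83568065  79.60450536  24.43258502] [-20.59784024 -32.35510017  20.34874226] [-5.56354607  3.28168604 -1.63783084] [-2.78945289e-01  3.12806216e+00 -2.43063560e-03]
top mint right (np.float64(0.1562), array([606.1,  12. ]), np.float64(0.2))
side mint right (np.float64(0.1546), array([599.3,  11.3]), np.float64(0.2))
```

The rows are not in the units I measure in: shifts go in units of 5 mm. I convert before sending: -1 mm is -0.2, -0.5 mm is -0.1.

```bash
echo '[{"tx":-0.1, "ty":0.06, "drz":-0.003, "aperture":20}, {"tx":-0.2, "ty":0.06, "drz":-0.003, "aperture":20}, {"tx":-0.2, "ty":0.06, "drz":-0.003, "aperture":20}, {"tx":-0.2, "ty":0.06, "drz":-0.003, "aperture":20}, {"tx":-0.2, "ty":0.06, "drz":-0.003, "aperture":20}]' > path.dat && python3 jog.py path.dat; python3 f.py
```

```text
clock: 18.35
position: [519.9, 79.7, 24.4]
tool_rot: [0.283, -3.128, 0.003]
ft_force: [-24.2, -36.2, 23.5]
opening: 26.7
finger_force: 110.7
top right bottom edge yaw 0.1474 [647.4  58.9] 0.16
side right bottom edge yaw 0.1596 [616.5  55.7] 0.24
[519.86747568  79.65037831  24.41730523] [-23.09112838 -35.23759429  24.65392598] [-6.04687721  3.66558049 -1.78522097] [ 2.83194604e-01 -3.12800522e+00  2.97872942e-03]
```

The plate is stable, parallel to the fences and pressed on both. Handing in.

```bash
python3 -c "from station import bot;print(bot.close_job())"
```

```text
the job is handed in; nothing more can be done
None
```

I slid the plate into the stop's corner, tongue towards you, and handed the job in at about 19 s still gripped and pressed on both fences; it measured flush on the side fence to about 1 mm, while the far edge (force and pictures) and flatness (no lift force seen) were checked only indirectly, and I viewed 11 pictures, one over the limit.

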